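# Show the missed bolt and the wrench for it

### The job

One of the four cover bolts on the pump in the vise was missed: its head still stands up off the cover. For the mechanic, point at that bolt with the fingertips close above its head (within 3 cm) for about two seconds, then in the same way, just as close and as long, at the wrench on the mat that fits it (the middle-sized of the three), and finish while still pointing there. Only point: touch nothing at all, and do not point at the other bolts or wrenches on the way.

Things in the scene. Friction and masses are not known exactly. Their poses are not given: they have to be found in the camera images.
- vise: black bench vise, 100 mm jaws, fixed. Origin on the bench under the centre of its swivel base; x axis along the screw from the small anvil at the back to the sliding cross bar in front, z up. Reaches from x -140 to +230 mm and 105 mm to either side; jaws' top 168 mm above the bench. A pump is clamped in the jaws
- pump: cast aluminium gear pump clamped in the vise, axes as the vise. Origin at bench height under the middle of its square green cover, 100 x 100 mm, top 218 mm above the bench. A dark shaft end, 18 mm across, on a round boss stands 14 mm up in the middle. Four bolts at the corners, 37 mm in x and y from the middle; which corner has the missed bolt differs each time
- bolt_loose_top (a point): centre of the top of the head of the missed bolt: a bright steel hex head 19 mm across flats, 7.5 mm thick, with 16 mm of yellow zinc-plated threaded shank showing under it. Its top is 26 mm above the cover, 16 mm higher than the other three. z up
- bolt_a_top (a point): centre of the top of the head of a tight bolt: the same hex head, sitting on its washer, top 10 mm above the cover
- bolt_b_top (a point): the same for the second tight bolt
- bolt_c_top (a point): the same for the third tight bolt
- mat: brick-red rubber tool mat, 340 (x) x 250 (y) x 4 mm, fixed flat on the bench, origin under its centre. The three chromed combination wrenches lie on it side by side, 75 mm apart, roughly along its x axis, in any order
- wrench_19: the wrench that fits the bolt: 19 mm combination wrench, middle-sized, 235 mm long (along its x, open end at +x, ring end at -x), lying flat. Shank 15 mm wide with its top 8.5 mm above the mat; ring end 29 mm and open end 41 mm wide, tops 10 mm above the mat. Origin at the middle of its length, on its underside, 4 mm above the bench; z up
- wrench_13: 13 mm combination wrench, the smallest, 175 mm long, up to 28 mm wide and 8 mm thick; does not fit. Same axes
- wrench_27: 27 mm combination wrench, the largest, 305 mm long, up to 58 mm wide and 13 mm thick; does not fit. Same axes
- mug: red mug, 80 mm across, 95 mm high, standing loose on the bench, origin under its centre, handle at its +y side
- oiler: copper pump oil can, 84 mm across, 150 mm high with its thin spout, standing loose, origin under its centre; spout leans to its -x
- pliers: pliers with red grips, 205 mm long (along x), 62 mm wide, 14 mm high, lying loose on the bench, origin underneath
- wire_brush: wooden wire brush, 230 mm long (along x), 28 mm high, lying loose on the bench, origin underneath

How it is judged:
On the way, in this order (a step that is already met when the one before it is completed fails the run):
1. fingertips pointing at the missed bolt: close above the middle of its head, for about two seconds (horizontal distance between the grasp point and bolt_loose_top below 0.018 m and z of the grasp point in the frame of bolt_loose_top between 0 and 0.06 m), for 1.8 s.
2. then fingertips pointing at the 19 mm wrench: close above it, for about two seconds (x of the grasp point in the frame of wrench_19 between -0.1175 and 0.1175 m and y of the grasp point in the frame of wrench_19 between -0.018 and 0.018 m and z of the grasp point in the frame of wrench_19 between 0 and 0.07 m), for 1.8 s.
At the end, for the whole second after the job is handed in: The grasp point (about 19 mm behind the fingertips) is still over the 19 mm wrench: within its length, within 18 mm of its centre line, less than 60 mm above its top (tips under about 40 mm). Every wrench and bystander is at rest within 4 mm of its start (all of step 2 and distance of each of wrench_13, wrench_19, wrench_27, mug, oiler, pliers, wire_brush from where it was at the start of the episode below 0.004 m and linear speed of each of wrench_13, wrench_19, wrench_27, mug, oiler, pliers, wire_brush below 0.02 m/s); the robot touches nothing.
It fails at once if the robot touched something (contact force between any of the fingers, the arm and anything else above 0.3 N).
It fails at once if a wrench or a bystander was moved or lifted (distance of any of wrench_13, wrench_19, wrench_27, mug, oiler, pliers, wire_brush from where it was at the start of the episode above 0.004 m).
It fails at once if the fingertips pointed closely at a tight bolt ((horizontal distance between the grasp point and bolt_a_top below 0.012 m and z of the grasp point in the frame of bolt_a_top below 0.05 m) or (horizontal distance between the grasp point and bolt_b_top below 0.012 m and z of the grasp point in the frame of bolt_b_top below 0.05 m) or (horizontal distance between the grasp point and bolt_c_top below 0.012 m and z of the grasp point in the frame of bolt_c_top below 0.05 m)).
It fails at once if the fingertips pointed closely at a wrench that does not fit ((x of the grasp point in the frame of wrench_13 between -0.0875 and 0.0875 m and y of the grasp point in the frame of wrench_13 between -0.012 and 0.012 m and z of the grasp point in the frame of wrench_13 between 0 and 0.053 m) or (x of the grasp point in the frame of wrench_27 between -0.1525 and 0.1525 m and y of the grasp point in the frame of wrench_27 between -0.012 and 0.012 m and z of the grasp point in the frame of wrench_27 between 0 and 0.058 m)).
It also fails if it takes over 48 s, if anything falls off the work surface, if the arm or the gripper's body presses on something with over 40 N, if the wrist force passes 120 N, or if a joint passes its speed limit or range.

### The arm

A 7-joint arm with a two-finger parallel gripper is mounted at the origin on the work surface. World frame = base frame: x ahead of the robot, y to its left, z up, the work surface at z = 0. Lengths are in m, angles in rad, forces in N, time in s.
With the tool pointing down it reaches from about 0.4 to 0.85 m from the base axis. Payload 4.5 kg.
Tool frame: the origin (TCP) lies at the very end of the fingers, on their centre line; the grasp point (between the pads) lies 19 mm behind it (r.grip_point_offset is the distance from the TCP to the grasp point, in m); y points along the fingers, x is the direction in which the jaws open and shut, and the axes are right-handed (so a half turn about y gives the same grasp; the last joint's range is limited). The gripper opens to 88 mm and grips with 3 to 60 N. Pads are 18 mm wide; open, the fingers measure 123 mm over their backs; the gripper's body (75 mm by 187 mm) begins 45 mm behind the grasp point.
Start: joints at [-1.084, 0.689, -0.195, 1.565, 0.157, 0.902, -0.215], TCP at [0.273, 0.562, 0.239] pointing down, gripper open.
Joint ranges: [-3.01, 3.01], [-0.46, 2.08], [-1.47, 1.51], [0.13, 2.56], [-1, 4.14], [0.04, 2.09], [-2.66, 2.66]. Speed limits (rad/s): [2.57, 2.57, 3.14, 3.14, 3.14, 3.14, 3.14].

### API

Orientations are given as a unit quaternion [x, y, z, w].
In Python, from plant import get_state, snapshot, camera_params, job, r gives the robot as it stands.
- The arm moves only by the tool carry_out, never from a script. Its arguments are lists of equal length, an entry for each row: "offset": the shift along the world's x, y, z in m, a list of three; "twist": the turn about the world's z in degrees. In form: {"offset": [[tx, ty, tz], ...], "twist": [twist, ...]}. A call has 1 to 8 rows; each row shifts and turns the commanded pose from where the row before left it; what a row does not reach is not made up. A row lasts 1/8 s, in which the tool goes at most 62.5 mm and 10.7 degrees, less where a joint would pass 70% of its speed; a pose out of reach is approached as far as the arm can. A call with a gripper value outside its range is refused whole. "grip" is the finger opening in m, from 0 to 0.0881, set as the call begins (left out, the last holds). The fingers move at their own pace and stop on an object; "newtons" is the grip in N (left out, the last holds). Time passes only in rows, so rows that do not move let the fingers close. It gives the time, the measured TCP pose, the force and the opening at its end, in the units of the state.
- get_state(): the state, without advancing time (a new reading comes with each control period).
- snapshot(name): name is "scene" or "top" or "wrist"; returns the picture (384x512x3 uint8, red, green, blue); there is no depth.
- camera_params(name): a dict with "camera_matrix" (3x3 intrinsics, pixels), "eye" and "orientation" of the camera in the world. Camera axes: x right, y up, looking along -z (the intrinsics and any distortion apply to the point x, -y, -z); pixel columns grow to the right and rows downward; lengths in m; the calibration is good to about 2 mm. A picture is of the moment at which its call begins: read the wrist's pose just before it. camera_params takes no time and is no camera call; for the wrist camera it gives the pose at the moment of the call.
- job.finish_job(): hands the job in, once; it reports no verdict.
The state is a dict: "clock": time; "q": joint angles; "qd": joint speeds; "joint_torque": joint torques, N m; "tool_pos": TCP position; "eef_rot": TCP orientation; "contact_force": force on the tool from outside, world axes, zero at the start; "moment": the same for the moment, N m; "opening": opening from 0.0 (shut) to 1.0 (fully open).
Only numpy, scipy, OpenCV 4.12 (cv2) and the standard library are available. Lean on these libraries where they do the work, as an engineer would, in place of code of your own. Each camera call takes 0.05 s, during which the arm holds its last target. There are 200 camera calls.

## Working session

There is one attempt and no reset: what is moved stays moved. The work goes in short steps, Python scripts to look and compute and a tool call to move; the robot and the scene stay as the last step left them, time stands still between calls to the robot, and variables do not carry over. Pictures are saved under pics/ and viewed, about 8 in all and at most 12, crops included, and the job is handed in when it is done.

Besides the shell and the picture viewer there is one more tool, called after ">>>" as name([rows], argument=value, ...), one row to a line, values as JSON. carry_out: Moves the arm, as the interface text tells. Its arguments: {"type":"object","properties":{"offset":{"type":"array"},"twist":{"type":"array"},"grip":{"type":"number"},"newtons":{"type":"number"}},"required":["offset","twist"]}

```bash
mkdir -p pics; cat > h.py <<'E'
import numpy as np, cv2
from scipy.spatial.transform import Rotation as R
from plant import get_state, snapshot, camera_params, job, r
def ray(c,u,v):
    K=np.array(c["camera_matrix"]); d=np.linalg.inv(K)@[u,v,1]
    return np.array(c["eye"]), R.from_quat(c["orientation"]).apply([d[0],-d[1],-d[2]])
def plane(c,u,v,z):
    e,d=ray(c,u,v); return e+d*(z-e[2])/d[2]
def proj(c,p):
    q=R.from_quat(c["orientation"]).inv().apply(np.array(p)-c["eye"]); K=np.array(c["camera_matrix"])
    w=K@[q[0],-q[1],-q[2]]; return w[:2]/w[2]
E
python3 - <<'E'
from h import *
for n in("scene","top"):
    i=snapshot(n); cv2.imwrite(f"pics/{n}.png",i[:,:,::-1]); 
    cv2.imwrite(f"pics/{n}2.png",cv2.resize(i[:,:,::-1],(800,600),interpolation=cv2.INTER_CUBIC)); c=camera_params(n); print({k:(np.array(v).round(3).tolist() if not isinstance(v,str) else v) for k,v in c.items()})
s=get_state(); print(s["clock"],s["tool_pos"],s["eef_rot"],r.grip_point_offset)
E
```

```text
{'camera_matrix': [[411.114, 0.0, 252.268], [0.0, 411.114, 187.823], [0.0, 0.0, 1.0]], 'eye': [1.034, -0.838, 0.968], 'orientation': [0.415, 0.114, 0.256, 0.866]}
{'camera_matrix': [[382.701, 0.0, 251.754], [0.0, 382.701, 186.953], [0.0, 0.0, 1.0]], 'eye': [0.41, -0.01, 1.49], 'orientation': [0.036, -0.029, -0.701, 0.712]}
0.1 [0.27319412 0.56151612 0.23802167] [ 0.59977694  0.37457404 -0.37550047 -0.5991338 ] 0.0187
```

View pics/top2.png

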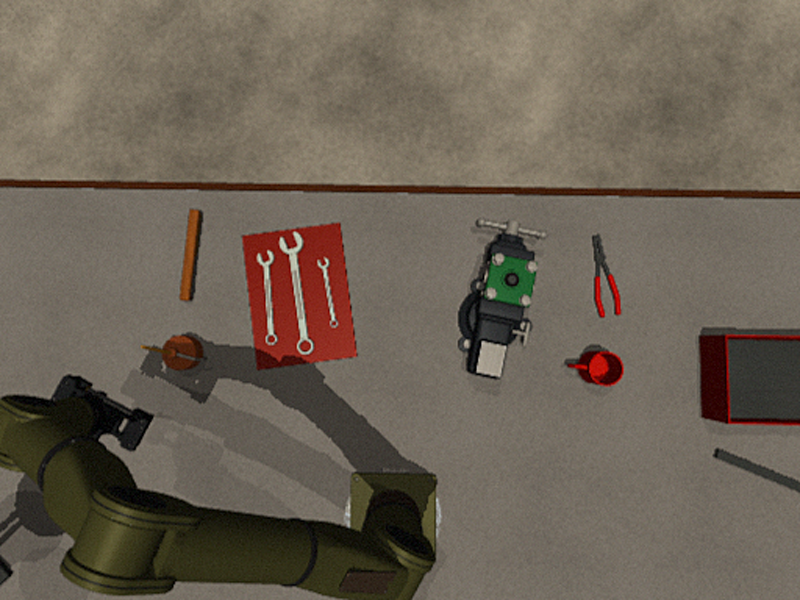

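View pics/scene2.png

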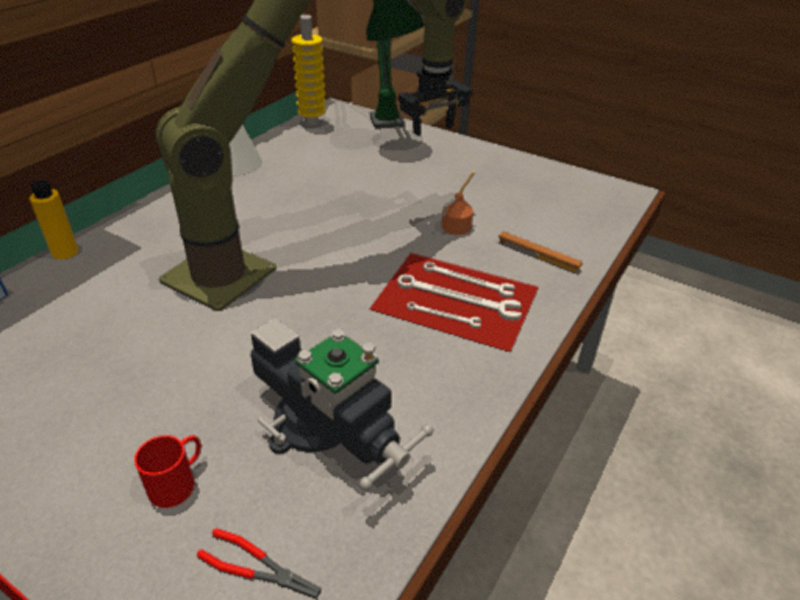

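The top view shows the green cover at (511,280) with bolts at its corners, and three wrenches on the mat, the middle-sized one leftmost at about (267,298). In the scene view, the bolt at (369,352), on the side toward +x/+y, shows a yellow shank. I'll measure both and take an enlarged look at the cover.

```bash
python3 - <<'E'
from h import *
t=cv2.imread("pics/top.png"); s=cv2.imread("pics/scene.png"); ct=camera_params("top"); cs=camera_params("scene")
def blobs(im,roi,mask,amin):
    x0,y0,x1,y1=roi; n,l,st,ce=cv2.connectedComponentsWithStats(mask[y0:y1,x0:x1].astype(np.uint8))
    return [(ce[i]+[x0,y0],st[i,4],l==i) for i in range(1,n) if st[i,4]>=amin]
hsv=cv2.cvtColor(t,cv2.COLOR_BGR2HSV)
W=(hsv[:,:,1]<70)&(hsv[:,:,2]>120)
print("bolts top view")
for c,a,_ in blobs((305,155,350,200),W,6): print(c.round(1),a,"z.244",plane(ct,*c,.244).round(4),"z.228",plane(ct,*c,.228).round(4))
G=(hsv[:,:,0]>45)&(hsv[:,:,0]<80)&(hsv[:,:,1]>100)
for im,c,roi,nm in((t,ct,(300,150,350,200),"top"),(s,cs,(185,205,250,255),"scene")):
    h=cv2.cvtColor(im,cv2.COLOR_BGR2HSV); g=((h[:,:,0]>45)&(h[:,:,0]<85)&(h[:,:,1]>100)).astype(np.uint8)
    m=np.zeros_like(g); x0,y0,x1,y1=roi; m[y0:y1,x0:x1]=g[y0:y1,x0:x1]
    p=cv2.findNonZero(m); w=np.array([plane(c,*q[0],.218)[:2] for q in p],np.float32)
    print(nm,"cover rect",cv2.minAreaRect(w))
hs=cv2.cvtColor(s,cv2.COLOR_BGR2HSV); Ws=(hs[:,:,1]<70)&(hs[:,:,2]>150)
print("bolts scene")
for c,a,_ in blobs((185,205,250,255),Ws,5): print(c.round(1),a,"z.244",plane(cs,*c,.244).round(4),"z.228",plane(cs,*c,.228).round(4))
print("wrenches")
for im,M,c,roi in((t,W,ct,(155,143,228,235)),(s,Ws,cs,(235,160,345,222))):
  for ce,a,l in blobs(roi,M,30):
    ys,xs=np.nonzero(l); w=np.array([plane(c,x+roi[0],y+roi[1],.012)[:2] for x,y in zip(xs,ys)],np.float32)
    (cx,cy),sz,_=cv2.minAreaRect(w); d=cv2.fitLine(w,cv2.DIST_L2,0,.01,.01).ravel()
    print(a,"ctr",round(cx,4),round(cy,4),np.round(sz,3),"dir",np.degrees(np.arctan2(d[1],d[0])).round(1))
a=cv2.resize(t[145:235,290:365],(400,480),interpolation=cv2.INTER_CUBIC);b=cv2.resize(s[200:260,185:250],(400,480),interpolation=cv2.INTER_CUBIC)
cv2.imwrite("pics/crop.png",np.hstack([a,b]))
E
```

```text
bolts top viewTraceback (most recent call last):
  File "<stdin>", line 9, in <module>
TypeError: blobs() missing 1 required positional argument: 'amin'
```

```bash
cat > m.py <<'E'
from h import *
t=cv2.imread("pics/top.png"); s=cv2.imread("pics/scene.png"); ct=camera_params("top"); cs=camera_params("scene")
def blobs(roi,mask,amin):
    x0,y0,x1,y1=roi; n,l,st,ce=cv2.connectedComponentsWithStats(mask[y0:y1,x0:x1].astype(np.uint8))
    return [(ce[i]+[x0,y0],st[i,4],l==i) for i in range(1,n) if st[i,4]>=amin]
hsv=cv2.cvtColor(t,cv2.COLOR_BGR2HSV); W=(hsv[:,:,1]<70)&(hsv[:,:,2]>120)
hs=cv2.cvtColor(s,cv2.COLOR_BGR2HSV); Ws=(hs[:,:,1]<70)&(hs[:,:,2]>150)
for nm,h,M,c,rc,rw in(("top",hsv,W,ct,(305,155,350,200),(155,143,228,235)),("scene",hs,Ws,cs,(185,205,250,255),(235,160,345,222))):
    x0,y0,x1,y1=rc
    g=((h[:,:,0]>45)&(h[:,:,0]<85)&(h[:,:,1]>100))[y0:y1,x0:x1]
    w=np.array([plane(c,x+x0,y+y0,.218)[:2] for y,x in np.argwhere(g)],np.float32)
    print(nm,"cover",cv2.minAreaRect(w))
    for ce,a,_ in blobs(rc,M,5): print(" bolt",ce.round(1),a,"z.244",plane(c,*ce,.244)[:2].round(4),"z.228",plane(c,*ce,.228)[:2].round(4))
    for ce,a,l in blobs(rw,M,25):
        w=np.array([plane(c,x+rw[0],y+rw[1],.012)[:2] for y,x in np.argwhere(l)],np.float32)
        (cx,cy),sz,_=cv2.minAreaRect(w); d=cv2.fitLine(w,cv2.DIST_L2,0,.01,.01).ravel()
        print(" wrench",a,"ctr",round(cx,4),round(cy,4),np.round(sz,3),"dir",np.degrees(np.arctan2(d[1],d[0])).round(1))
a=cv2.resize(t[145:235,290:365],(400,480),interpolation=cv2.INTER_CUBIC);b=cv2.resize(s[200:260,185:250],(400,480),interpolation=cv2.INTER_CUBIC)
cv2.imwrite("pics/crop.png",np.hstack([a,b]))
E
python3 m.py
```

```text
top cover ((0.5553202629089355, -0.2370198369026184), (0.11326444149017334, 0.11051327735185623), 77.37262725830078)
 bolt [307.6 159.2] 12 z.244 [ 0.6181 -0.1785] z.228 [ 0.6208 -0.1807]
 bolt [319.  165.2] 26 z.244 [ 0.5991 -0.2162] z.228 [ 0.6015 -0.2188]
 bolt [345.  166.2] 12 z.244 [ 0.5971 -0.3012] z.228 [ 0.5995 -0.3049]
 bolt [341.4 170.3] 33 z.244 [ 0.5831 -0.2892] z.228 [ 0.5853 -0.2928]
 bolt [310.5 176.5] 8 z.244 [ 0.5611 -0.1883] z.228 [ 0.5631 -0.1906]
 bolt [344.9 180.5] 10 z.244 [ 0.5498 -0.3006] z.228 [ 0.5516 -0.3043]
 bolt [314.2 187.2] 33 z.244 [ 0.5261 -0.2004] z.228 [ 0.5276 -0.2028]
 bolt [341.8 184.5] 8 z.244 [ 0.5365 -0.2903] z.228 [ 0.5381 -0.2939]
 bolt [336.3 191.7] 29 z.244 [ 0.5127 -0.2724] z.228 [ 0.5141 -0.2757]
 wrench 397 ctr 0.5408 0.2492 [0.307 0.056] dir 9.4
 wrench 213 ctr 0.5283 0.3216 [0.234 0.036] dir 5.8
 wrench 110 ctr 0.5413 0.1719 [0.173 0.024] dir 11.6
scene cover ((0.5609168410301208, -0.25090205669403076), (0.0995868444442749, 0.10112757235765457), 78.90830993652344)
 bolt [222.6 216.2] 1168 z.244 [ 0.5621 -0.2192] z.228 [ 0.5516 -0.2055]
 bolt [214.2 240.9] 33 z.244 [ 0.5964 -0.3012] z.228 [ 0.5867 -0.2893]
 bolt [200.3 243.4] 11 z.244 [ 0.5734 -0.3259] z.228 [ 0.5632 -0.3146]
 wrench 37 ctr 0.2897 0.2841 [0.06  0.021] dir 42.0
 wrench 882 ctr 0.5398 0.4197 [0.272 0.116] dir 15.2
 wrench 149 ctr 0.5382 0.3125 [0.209 0.04 ] dir 6.3
 wrench 323 ctr 0.5382 0.2435 [0.303 0.059] dir 9.5
 wrench 1005 ctr 0.5046 0.1435 [0.259 0.218] dir -2.3
 wrench 297 ctr 0.7252 0.2642 [0.047 0.207] dir -75.6
 wrench 95 ctr 0.5476 0.1715 [0.161 0.027] dir 11.8
```

View pics/crop.png

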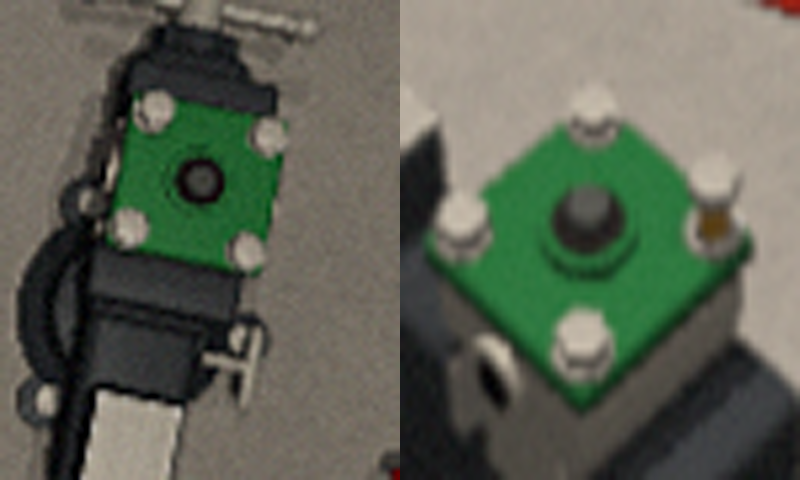

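The right-hand crop confirms it: the bolt at (714,180), with a yellow shank, is the raised one, and it is the upper-left bolt in the top view at (155,110). Position estimates are 19 mm bolt ≈ (0.599, -0.218) and middle wrench ≈ (0.528, 0.32). I'll raise and close the fingers first.

>>> carry_out([
  [0.02,-0.02,0.03],
  [0.02,-0.03,0.03],
  [0.02,-0.04,0.03],
  [0.02,-0.04,0.03],
  [0.02,-0.04,0.03],
  [0.02,-0.05,0.01],
  [0.02,-0.05,0],
  [0.02,-0.05,0],
], twist=[0,0,0,0,0,0,0,0], grip=0)

```text
clock: 1.1
tool_pos: [0.4338, 0.2402, 0.3987]
eef_rot: [0.6, 0.375, -0.375, -0.599]
contact_force: [0.6, 0.5, 0.8]
opening: 0.115
```

```bash
python3 - <<'E'
from h import *
import json
c=camera_params("wrist"); i=snapshot("wrist"); cv2.imwrite("pics/w1.png",i[:,:,::-1])
json.dump({k:np.array(v).tolist() for k,v in c.items() if k in("camera_matrix","eye","orientation")},open("w1.json","w"))
for n,p in(("w19",(.528,.3216,.012)),("w27",(.541,.249,.014)),("w13",(.541,.172,.01))): print(n,proj(c,p))
E
```

```text
w19 [314.196695   179.69796654]
w27 [283.37082175 201.24849656]
w13 [248.84117723 216.54311018]
```

View pics/w1.png

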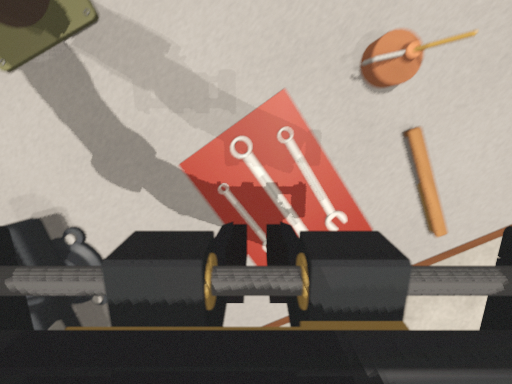

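>>> carry_out([
  [0.018,-0.05,0],
  [0.018,-0.05,0],
  [0.018,-0.05,0],
  [0.018,-0.05,0],
  [0.018,-0.05,0],
  [0.018,-0.05,0],
  [0.018,-0.05,0],
  [0.018,-0.05,0],
], twist=[0,0,0,0,0,0,0,0])

```text
clock: 2.15
tool_pos: [0.5777, -0.1592, 0.3984]
eef_rot: [-0.599, -0.375, 0.375, 0.6]
contact_force: [1.0, 0.4, 0.3]
opening: 0.003
```

The wrist picture shows the 19 mm wrench from its ring at (286,134) to its jaw at (338,220), which agrees with the projected centre (314,180). Next I'll check the bolts from this pose.

```bash
python3 - <<'E'
from h import *
import json
c1=json.load(open("w1.json"))
a=plane(c1,286,134,.012);b=plane(c1,337,217,.012);print("w19 ring,jaw",a.round(4),b.round(4))
i1=cv2.imread("pics/w1.png")
c=camera_params("wrist"); i=snapshot("wrist")[:,:,::-1].copy()
for p in((.599,-.218,.244),(.5853,-.2928,.228),(.5276,-.2028,.228),(.5141,-.2757,.228)):
    u=proj(c,p); print(u.round(1))
cv2.imwrite("pics/w2.png",i)
json.dump({k:np.array(v).tolist() for k,v in c.items() if k in("camera_matrix","eye","orientation")},open("w2.json","w"))
E
```

```text
w19 ring,jaw [0.4238 0.3082 0.012 ] [0.6198 0.3331 0.012 ]
[217.6 219. ]
[160.1 230.3]
[201.8 155.5]
[140.9 172.6]
```

View pics/w2.png

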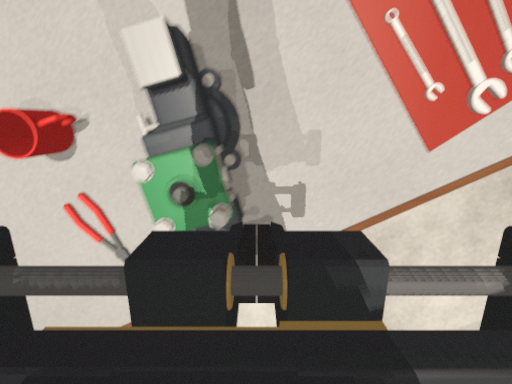

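The wrist view shows tight bolts at (204,155), (143,171) and (164,227), and the loose one at about (221,214), all within a few pixels of the predictions.

```bash
python3 - <<'E'
from h import *
import json
c=json.load(open("w2.json"))
print(plane(c,221,214,.244).round(4))
for u in((204,155),(143,171),(164,227)): print(plane(c,*u,.228).round(4))
h=cv2.imread("pics/w2.png").astype(int); m=(h.min(2)>130)&(h.max(2)-h.min(2)<45); m[:200]=0;m[228:]=0;m[:,:208]=0;m[:,234:]=0
print(np.argwhere(m).mean(0)[::-1],m.sum())
E
```

```text
[ 0.5953 -0.2117  0.244 ]
[ 0.5282 -0.2003  0.228 ]
[ 0.5135 -0.2725  0.228 ]
[ 0.5837 -0.2863  0.228 ]
[217.38271605 218.59670782] 243
```

All estimates fall within about 4 mm of (0.598, -0.216), so I'll go there and down to 18–20 mm above the head.

>>> carry_out([
  [0.01,-0.03,0],
  [0.01,-0.027,0],
  [0,0,-0.025],
  [0,0,-0.03],
  [0,0,-0.03],
  [0,0,-0.025],
  [0,0,-0.015],
  [0,0,-0.01],
], twist=[0,0,0,0,0,0,0,0])

```text
clock: 3.2
tool_pos: [0.5974, -0.2147, 0.2631]
eef_rot: [-0.599, -0.375, 0.375, 0.6]
contact_force: [-0.3, -0.2, -0.6]
opening: 0.003
```

```bash
python3 - <<'E'
from h import *
print(get_state()["tool_pos"])
i=snapshot("scene")[:,:,::-1]; j=snapshot("top")[:,:,::-1]
a=cv2.resize(i[170:260,185:260],(400,480),interpolation=cv2.INTER_CUBIC);b=cv2.resize(j[145:235,290:365],(400,480),interpolation=cv2.INTER_CUBIC)
cv2.imwrite("pics/p1.png",np.hstack([a,b]))
E
```

```text
[ 0.59740846 -0.21467861  0.26307209]
```

View pics/p1.png

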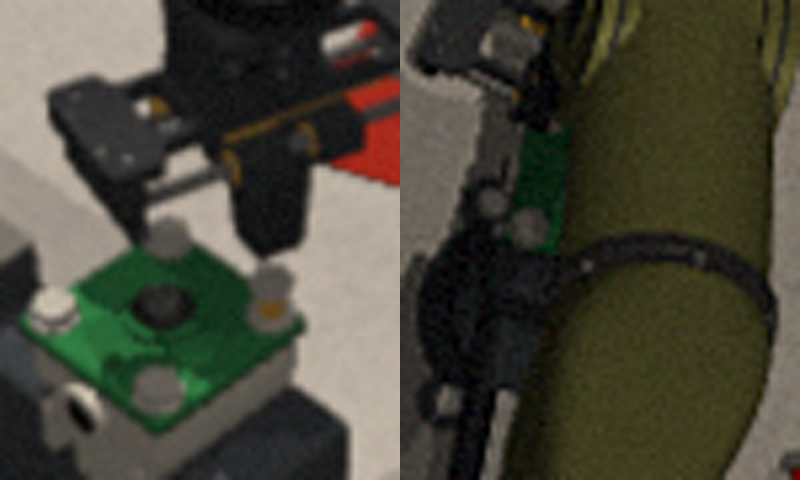

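The fingertips at (270,250) sit just above the raised head at (272,275), with a clear gap. I'll hold here for over two seconds.

>>> carry_out([
  [0,0,0],
  [0,0,0],
  [0,0,0],
  [0,0,0],
  [0,0,0],
  [0,0,0],
  [0,0,0],
  [0,0,0],
], twist=[0,0,0,0,0,0,0,0])

```text
clock: 4.3
tool_pos: [0.5974, -0.2149, 0.2637]
eef_rot: [-0.599, -0.375, 0.375, 0.6]
contact_force: [0.1, -0.6, -1.2]
opening: 0.003
```

>>> carry_out([
  [0,0,0],
  [0,0,0],
  [0,0,0],
  [0,0,0],
  [0,0,0],
  [0,0,0],
  [0,0,0],
  [0,0,0],
], twist=[0,0,0,0,0,0,0,0])

```text
clock: 5.3
tool_pos: [0.5974, -0.2149, 0.2637]
eef_rot: [-0.599, -0.375, 0.375, 0.599]
contact_force: [-0.2, -0.5, -0.4]
opening: 0.001
```

>>> carry_out([
  [0,0,0],
  [0,0,0],
  [0,0,0],
  [0,0,0],
  [0,0,0.03],
  [0,0,0.04],
  [0,0,0.04],
  [0,0,0.03],
], twist=[0,0,0,0,0,0,0,0])

```text
clock: 6.3
tool_pos: [0.5977, -0.215, 0.4058]
eef_rot: [0.6, 0.375, -0.375, -0.599]
contact_force: [0.2, -0.5, 0.0]
opening: 0.007
```

>>> carry_out([
  [-0.01,0.05,0],
  [-0.01,0.05,0],
  [-0.01,0.05,0],
  [-0.01,0.05,0],
  [-0.01,0.05,0],
  [-0.01,0.05,0],
  [-0.01,0.05,0],
  [0,0.05,0],
], twist=[0,0,0,0,0,0,0,0])

```text
clock: 7.3
tool_pos: [0.5266, 0.1866, 0.4041]
eef_rot: [0.599, 0.375, -0.375, -0.599]
contact_force: [1.6, -0.1, 0.4]
opening: 0.006
```

```bash
python3 - <<'E'
from h import *
import json
c=json.load(open("w1.json")); ct=camera_params("top")
print("oiler base-ish w1 z.04",plane(c,392,62,.04).round(3),"top",plane(ct,116,225.5,.05).round(3))
q=R.from_quat(get_state()["eef_rot"]); print("jaw axis",q.apply([1,0,0]).round(3),"pad normal",q.apply([0,0,1]).round(3), get_state()["q"])
print("scene oiler base",plane(camera_params("scene"),457*.64,225*.64,.01).round(3),"spout tip",plane(camera_params("scene"),473*.64,175*.64,.15).round(3))
E
```

```text
oiler base-ish w1 z.04 [0.391 0.514 0.04 ] top [0.388 0.513 0.05 ]
jaw axis [0.437 0.899 0.   ] pad normal [-0.899  0.437 -0.   ] [-0.34031676  0.43541961 -0.1337446   1.51354941  0.06060913  1.19633663
  0.63438433]
scene oiler base [0.394 0.512 0.01 ] spout tip [0.409 0.551 0.15 ]
```

>>> carry_out([
  [0,0.045,0],
  [0,0.045,0],
  [0,0.045,0],
  [0,0,-0.03],
  [0,0,-0.05],
  [0,0,-0.05],
  [0,0,-0.05],
  [0,0,-0.05],
], twist=[0,0,0,0,0,0,0,0])

```text
clock: 8.3
tool_pos: [0.5275, 0.3201, 0.1724]
eef_rot: [-0.599, -0.375, 0.375, 0.6]
contact_force: [0.3, 0.6, -0.1]
opening: 0.006
```

```bash
python3 - <<'E'
from h import *
c=camera_params("wrist"); i=snapshot("wrist")[:,:,::-1]; cv2.imwrite("pics/w3.png",i)
s=get_state(); print(s["tool_pos"]); 
for x in(.42,.46,.5,.528): print(proj(c,(x,.3214+(x-.528)*.11,.0125)).round(1))
E
```

```text
[0.52376729 0.31757616 0.16588594]
[201.  93.]
[222.6 126.6]
[243.1 158.3]
[256.7 179.4]
```

View pics/w3.png

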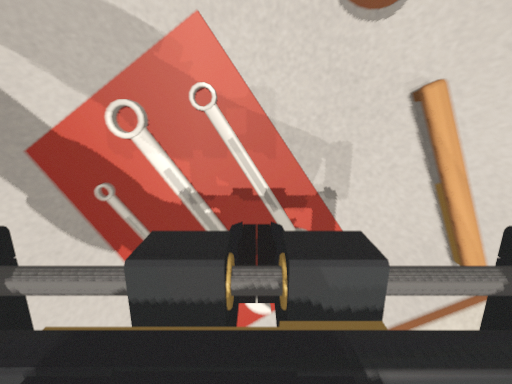

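The ring at (202,96) and the shank through (241,158) match the predicted line to within 2–3 px. I'll descend in two stages, since the pose settled slightly after the move.

>>> carry_out([
  [0,0,-0.03],
  [0,0,-0.03],
  [0,0,-0.02],
  [0,0,-0.015],
  [0,0,-0.01],
  [0,0,0],
  [0,0,0],
  [0,0,0],
], twist=[0,0,0,0,0,0,0,0])

```text
clock: 9.35
tool_pos: [0.5278, 0.3203, 0.0695]
eef_rot: [-0.599, -0.375, 0.375, 0.6]
contact_force: [1.4, 0.2, -0.2]
opening: 0.009
```

>>> carry_out([
  [0,0.001,-0.015],
  [0,0,-0.01],
  [0,0,-0.008],
  [0,0,0],
  [0,0,0],
  [0,0,0],
  [0,0,0],
  [0,0,0],
], twist=[0,0,0,0,0,0,0,0])

```text
clock: 10.35
tool_pos: [0.5275, 0.3211, 0.0359]
eef_rot: [-0.599, -0.375, 0.375, 0.599]
contact_force: [-0.2, 0.8, -0.1]
opening: 0.007
```

```bash
python3 - <<'E'
from h import *
print(get_state()["tool_pos"])
i=snapshot("scene")[:,:,::-1]
cv2.imwrite("pics/p2.png",cv2.resize(i[100:235,215:375],(711,600),interpolation=cv2.INTER_CUBIC))
E
```

```text
[0.52747148 0.32109227 0.03594063]
```

View pics/p2.png

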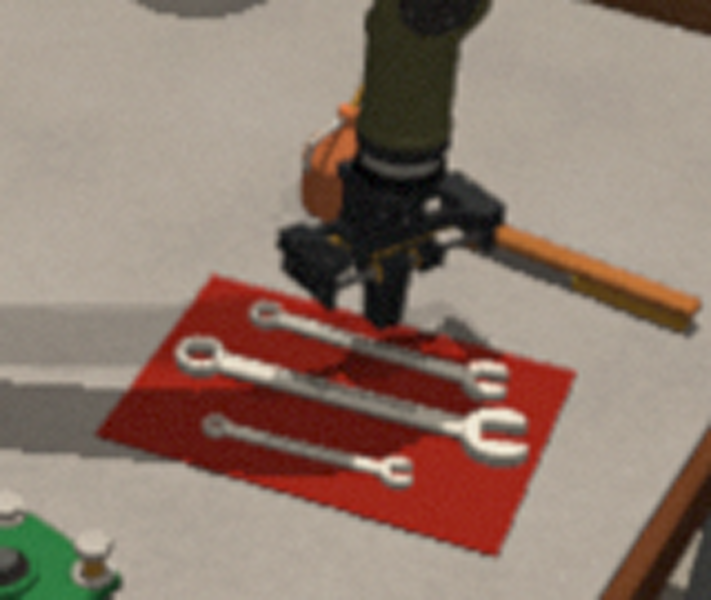

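The tips at (385,322) are right above the middle of the 19 mm wrench at (385,350), with a gap of about 2 cm and nothing disturbed. Now I'll hold.

>>> carry_out([
  [0,0,0],
  [0,0,0],
  [0,0,0],
  [0,0,0],
  [0,0,0],
  [0,0,0],
  [0,0,0],
  [0,0,0],
], twist=[0,0,0,0,0,0,0,0])

```text
clock: 11.4
tool_pos: [0.5274, 0.3211, 0.0358]
eef_rot: [-0.599, -0.375, 0.375, 0.599]
contact_force: [0.6, 0.5, 1.0]
opening: 0.007
```

>>> carry_out([
  [0,0,0],
  [0,0,0],
  [0,0,0],
  [0,0,0],
  [0,0,0],
  [0,0,0],
  [0,0,0],
  [0,0,0],
], twist=[0,0,0,0,0,0,0,0])

```text
clock: 12.4
tool_pos: [0.5274, 0.3211, 0.0357]
eef_rot: [-0.599, -0.375, 0.375, 0.599]
contact_force: [-0.1, -0.4, 0.6]
opening: 0.003
```

```bash
python3 -c "
from h import *
s=get_state();print(s['clock'],s['tool_pos'],s['contact_force']);print(job.finish_job())"
```

```text
12.4 [0.5274002  0.32105108 0.03574676] [-0.10922462 -0.41538827  0.64089153]
the job is handed in; nothing more can be done
None
```

With its fingers closed, the arm pointed at the raised bolt, then at the 19 mm wrench, and I handed the job in at 12.4 s while it was still pointing there.

- **Raised bolt:** it is the one at the corner towards +x/+y of the pump. I held about 20 mm above its head for about 2.5 s.
- **19 mm wrench:** I held about 23 mm above the middle of its shank for over 2 s.

**Last checks:**
- **Aim:** the last scene picture showed the tips right above the shank with a clear gap. The final TCP was (0.527, 0.321, 0.036), on the measured centre line.
- **Contact:** nothing looked touched or moved in that picture, but I did not measure the objects' positions again. The force readings stayed around 1 N (up to about 1.6 N) throughout, even in free air, so they cannot confirm contact below the 0.3 N limit.

**Disagreements:** the top and wrist cameras differed by up to about 7 mm on the bolt, and I aimed in between them. The scene camera put the wrench's centre line up to about 9 mm lower in y, from a partly masked outline. The top and wrist views agreed with each other, so I used those. One state reading during the descent to the wrench was off by a few millimetres and was gone at the next reading.

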